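# Unlatch a ball coupler and hold it off its ball

## Robot

A 6-joint arm with a two-finger parallel gripper is mounted at the origin on a cart in front of the work surface, level with it; the furniture and walls round the work are solid. World frame = base frame: x ahead of the robot, y to its left, z up, the work surface at z = 0. Lengths are in mm, angles in rad, forces in N, time in s.
With the tool pointing down it reaches from about 350 to 775 mm from the base axis. Payload 7.3 kg.
Tool frame: the origin (TCP) lies at the centre of the arm's flange, where the gripper is bolted on; the fingertips stand 178 mm ahead of it and the grasp point (between the pads) lies 159 mm ahead of it; z points along the fingers, y is the direction in which the jaws open and shut (so a half turn about z gives the same grasp; the last joint's range is limited). The gripper opens to 92 mm and grips with 3 to 60 N. Pads are 19 mm wide; open, the fingers measure 130 mm over their backs; the gripper's body (75 mm by 190 mm) begins 47 mm behind the grasp point.
Start: joints at [0.606, 0.342, 1.524, -0, 1.275, -0.146], TCP at [383.407, 358.646, 404.741] pointing down, gripper open.
Joint ranges: [-2.53, 2.53], [-0.77, 2.02], [0.04, 2.7], [-1, 4.14], [0.28, 2.66], [-3.11, 3.11]. Speed limits (rad/s): [2.57, 2.57, 3.14, 3.14, 3.14, 3.14].

## Interface

Orientations are given as [roll, pitch, yaw] about the fixed x, y, z axes, in that order (R = Rz(yaw) Ry(pitch) Rx(roll)).
In Python, from plant import status, viewer, ticket gives the robot as it stands.
- The arm moves only by the tool play_rows, never from a script. Its argument "commands" is a list of rows, each an object with "offset": the shift along the tool's x, y, z in m, a list of three; "twist": the turn about the tool's z in degrees. A call has 1 to 5 rows; each row shifts and turns the commanded pose from where the row before left it, along the tool's axes as they then stand; what a row does not reach is not made up. A row lasts 1/10 s, in which the tool goes at most 50 mm and 8.59 degrees, less where a joint would pass 70% of its speed; a pose out of reach is approached as far as the arm can. A call with a gripper value outside its range is refused whole. "jaw" is the closure in counts, from 0 (fully open) to 255 (shut), set as the call begins (left out, the last holds). The fingers move at their own pace and stop on an object; the grip force is fixed at half the most. Time passes only in rows, so rows that do not move let the fingers close. It gives the time, the measured TCP pose, the force and the opening at its end, in the units of the state.
- status.get_obs(): the state, without advancing time (a new reading comes with each control period).
- viewer.capture(name): name is "scene" or "top" or "wrist"; returns the picture (480x640x3 uint8, red, green, blue); there is no depth.
- viewer.camera_params(name): a dict with "fov_y" (degrees; the focal length in pixels is half the picture's height over the tangent of half this angle, whatever the lens; pixels are square), "cx", "cy" (the principal point, pixels), "rvec" (rotation vector, rad) and "tvec" (3), from world to camera coordinates, as OpenCV has them; the wrist camera has in their place "T_tool_cam" (4x4, takes a point from camera to tool coordinates, whose origin is the TCP and whose axes are the flange's). Camera axes: x right, y down, z forward; pixel columns grow to the right and rows downward; lengths in mm; the calibration is good to about 2 mm. A picture is of the moment at which its call begins: read the wrist's pose just before it. camera_params takes no time and is no camera call.
- ticket.close_job(): hands the job in, once; it reports no verdict.
The state is a dict: "time": time; "joint_positions": joint angles; "dq": joint speeds; "tau": joint torques, N m; "tool_pos": TCP position; "tcp_rot": TCP orientation; "contact_force": force on the tool from outside, world axes, zero at the start; "moment": the same for the moment, N m; "grip_width": finger opening in mm.
Only numpy, scipy, OpenCV 4.12 (cv2) and the standard library are available. Lean on these libraries where they do the work, as an engineer would, in place of code of your own. Each camera call takes 0.05 s, during which the arm holds its last target.

## Task

The coupler of the short arm stub is locked onto the ball mount, and a roll of tape parked on the post beside it blocks its spring latch. Slide the roll up off the post and set it down flat in the shallow steel tray (do not drop it); then pull the latch (the upright fin on top of the coupler) all the way sideways towards the post, against its spring, lift the coupler straight up off the ball while holding the latch, and finish holding it in the gripper, level and still, about 10 cm above where it sat and over the ball. Do not put it down or let go at the end, and leave the other things on the bench where they are.

Things in the scene. Friction and masses are not known exactly. Their poses are not given: they have to be found in the camera images.
- ball_mount: Fixed ball mount; origin under the ball at bench level. +y points from ball to post, the arm stub lies towards -x, z up. Base plate 110 (x) x 180 (y, -55 to +125) x 10 mm. A pedestal 54 mm across, top at z 30 mm, carries the coupler; above it a 14 mm neck, a flat 30 mm shoulder (z 44 to 50 mm) and the ball.
- ball (a point): Centre of the 32 mm ball, 60 mm above the bench (ball top at 76 mm); axes as those of the ball mount.
- post_top (a point): Top centre of the post, 108 mm above the bench, 77 mm from the ball along the mount's +y. The post is 34 mm thick up to 74 mm height, where the roll rests, then a spindle of 23 mm diameter.
- tape_coil: The roll of tape (see roll_centre): origin at the centre of its underside; about 60 g (40 to 85 g).
- roll_centre (a point): Centre (half-way up, on the axis) of the loose roll of paper tape: outside 56 mm, bore 26 mm, height 24 mm, z along its axis. Starts on the post, centre 86 mm above the bench; must rise 34 mm to clear the spindle. It stands about 3 mm from the latch's outer plate, blocking it. Grasp it across its diameter along the mount's x (the coupler is in the way along y).
- coupler: Grey square socket 52 x 52 x 56 mm, open below, loose, seated over the ball with 1.5 mm play; about 0.36 kg with its latch, give or take a quarter. Origin: centre of its underside, 30 mm above the bench when seated; axes within 0.05 rad of the mount's. A tongue stub 26 mm wide reaches to 116 mm along -x. Clear of the ball after rising about 46 mm.
- latch (a joint): Travel (m) of the coupler's spring latch: 0 shut (jaw under the shoulder below the ball), 0.012 stop, pulled towards the post. Free from 0.009. The spring shuts it with 3.5 N at 0, 7.7 N at 0.012: keep holding it. The coupler carries the latch, so lifting the fin lifts the coupler; once off the ball the spring draws the coupler sideways, up to 12 mm, while the fin stays gripped.
- latch_fin (a point): Grip point in the upright black fin on top of the coupler, part of the latch: fin 32 mm long (x), 10 mm thick (y), 40 mm tall. The point is 16 mm below the fin's top, 24 mm above the steel plate under it, 118 mm above the bench when seated. Pinch it across the 10 mm; +y is the way to pull.
- tray_in (a point): Centre of the inner floor of the fixed shallow square steel tray, 150 x 150 mm outside, walls 3 mm thick and 12 mm high, floor 3 mm above the bench.
- oil_bottle: Bystander: pale bottle with a dark screw cap, 52 mm across, 112 mm tall; origin under its centre.
- medium_bottle: Bystander: small screw-cap bottle, 44 mm across, 88 mm tall; origin under its centre.
- carton: Bystander: small carton, 50 x 74 x 32 mm; origin under its centre.
- dish: Bystander: round dish 64 mm across, 18 mm high; origin under its centre.
- bench_timer: Bystander: white bench timer, 41 x 68 x 55 mm; origin under its centre.
Mind the look-alikes: they are no part of the job. Leave any black or green look-alike of the tape_coil alone.

How it is judged:
By the outcome, as a careful person would: the job done as asked, in the order asked, and still so for the second after the job is handed in, while the arm keeps its last pose, push and grip.
It also fails if it takes over 48 s, if anything falls off the work surface, if the arm or the gripper's body presses on something with over 40 N, if the wrist force passes 120 N, or if a joint passes its speed limit or range.

## Working session

There is one attempt and no reset: what is moved stays moved. The work goes in short steps, Python scripts to look and compute and a tool call to move; the robot and the scene stay as the last step left them, time stands still between calls to the robot, and variables do not carry over. Pictures are saved under pics/ and viewed, and the job is handed in when it is done.

Besides the shell and the picture viewer there is one more tool, called after ">>>" by a JSON object that holds its "name" and its "arguments". play_rows: Moves the arm, as the interface text tells. Its arguments: {"type":"object","properties":{"commands":{"type":"array"},"jaw":{"type":"number"}},"required":["commands"]}

```bash
mkdir -p pics; ls; python3 - <<'E'
from plant import status, viewer
import cv2
print(status.get_obs())
for n in("scene","top","wrist"):
    im=viewer.capture(n); cv2.imwrite(f"pics/a_{n}.png",im[:,:,::-1]); print(n,viewer.camera_params(n))
E
```

```text
pics
{'time': 0.0, 'joint_positions': array([ 6.05997405e-01,  3.42708368e-01,  1.52504107e+00, -2.00202551e-05,
        1.27539397e+00, -1.45980285e-01]), 'dq': array([-3.32878643e-04, -2.11404814e-03, -1.08184360e-03,  4.74342634e-04,
        2.57048879e-05,  1.00286067e-03]), 'tau': array([ 2.29900679e-04, -4.31233799e+01, -2.44224876e+01,  7.18486123e-02,
        5.58384857e-02, -1.34600541e-04]), 'tool_pos': array([383.28753164, 358.55788085, 404.04380902]), 'tcp_rot': array([-3.14005561e+00, -2.06635765e-04,  2.32277970e+00]), 'contact_force': array([-0.02229375, -0.28642382,  0.35956815]), 'moment': array([-0.02167105, -0.0135497 , -0.03174318]), 'grip_width': 91.51086911090182}
scene {'fov_y': 55.27725988877345, 'cx': 316.79765748780346, 'cy': 233.1967941579151, 'rvec': array([ 0.15152423,  2.88117689, -1.1943672 ]), 'tvec': array([ 5.33882499e+02, -6.34570849e-01,  1.27026995e+03])}
top {'fov_y': 50.64444041675199, 'cx': 317.6240022867987, 'cy': 240.6173522820133, 'rvec': array([ 2.15126172, -2.21253286,  0.07019061]), 'tvec': array([  49.53429304,  562.73959063, 1237.44677099])}
wrist {'fov_y': 62.2738916666093, 'cx': 315.4518086445523, 'cy': 241.06450700549078, 'T_tool_cam': array([[-4.40303513e-04, -9.66508349e-01, -2.56634796e-01,
         6.89798865e+01],
       [ 9.99999827e-01, -3.25137952e-04, -4.91183945e-04,
         1.47136487e+00],
       [ 3.91291672e-04, -2.56634967e-01,  9.66508324e-01,
         2.02131112e+01],
       [ 0.00000000e+00,  0.00000000e+00,  0.00000000e+00,
         1.00000000e+00]])}
```

View pics/a_scene.png

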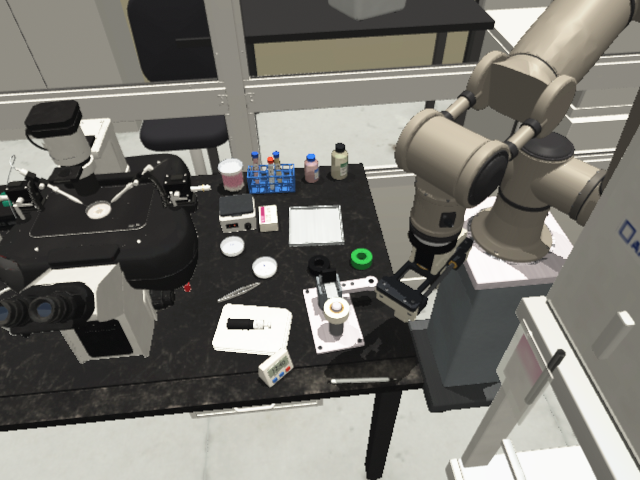

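View pics/a_top.png

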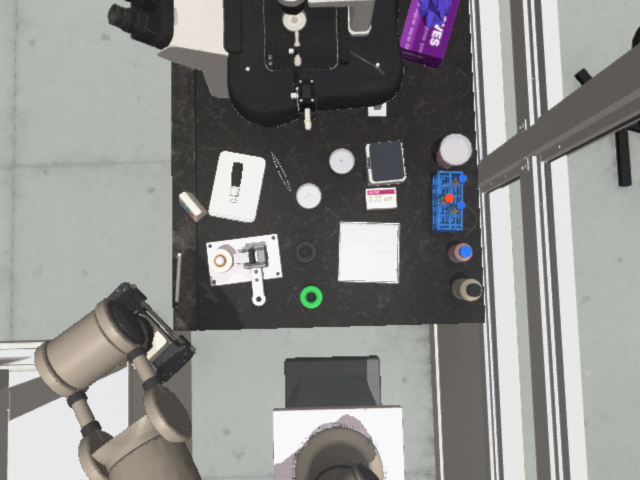

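View pics/a_wrist.png

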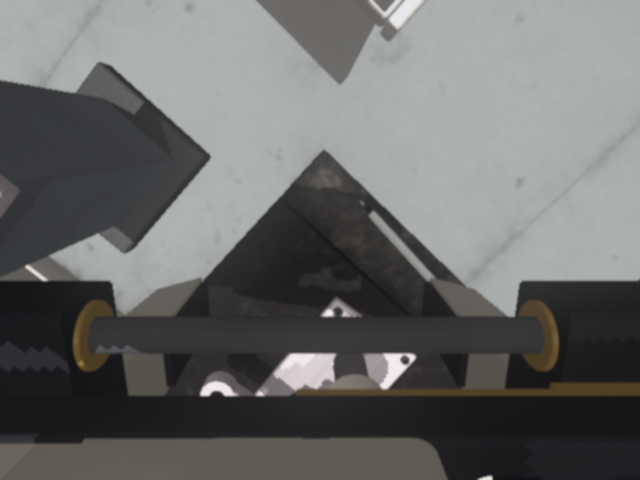

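The cream roll on the post is at top (222,261) and scene (336,310). The look-alikes are black (306,251) and green (311,297), and neither is on the post. Next I'll enlarge the area.

```bash
python3 - <<'E'
import cv2
a=cv2.imread("pics/a_top.png");b=cv2.imread("pics/a_scene.png")
cv2.imwrite("pics/b_top.png",cv2.resize(a[220:320,190:320],None,fx=6,fy=6,interpolation=cv2.INTER_CUBIC))
cv2.imwrite("pics/b_scene.png",cv2.resize(b[255:360,285:405],None,fx=5.5,fy=5.5,interpolation=cv2.INTER_CUBIC))
E
```

```text
(no output)
```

View pics/b_top.png

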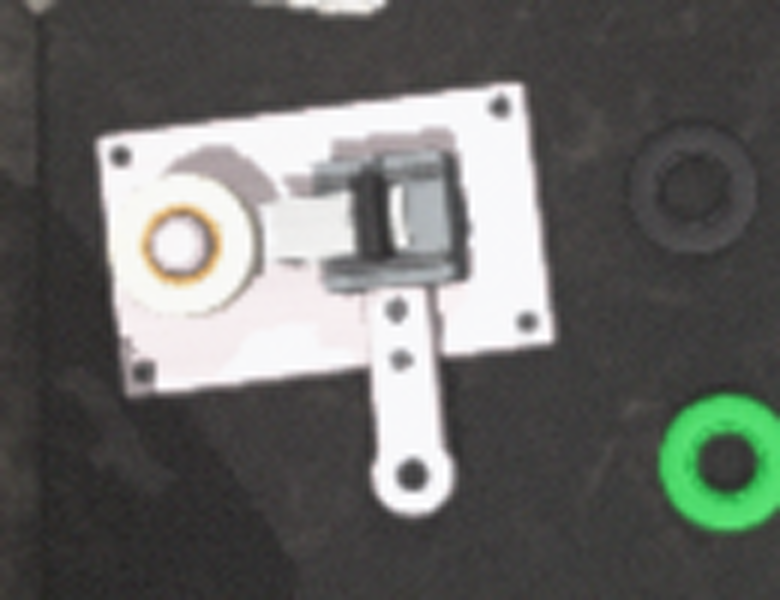

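View pics/b_scene.png

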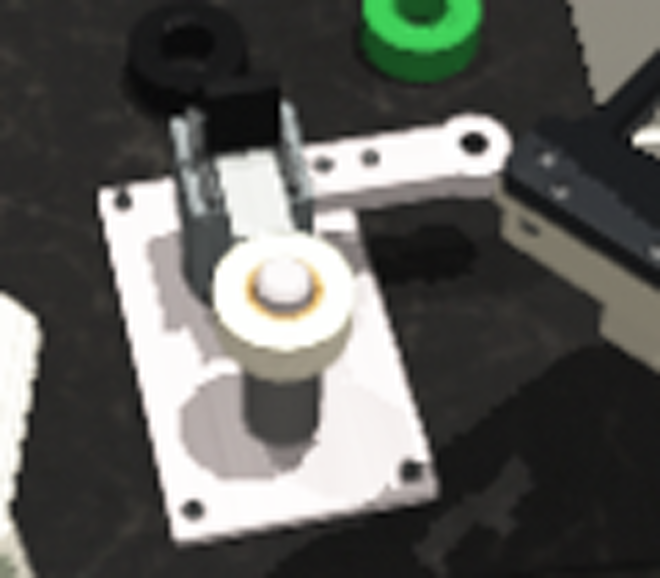

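```bash
cat > h.py <<'E'
import numpy as np, cv2
from plant import status, viewer
from scipy.spatial.transform import Rotation as R
def K(p):
    f=240/np.tan(np.radians(p['fov_y'])/2); return np.array([[f,0,p['cx']],[0,f,p['cy']],[0,0,1]])
def ext(n,obs=None):
    p=viewer.camera_params(n)
    if n!='wrist':
        r=cv2.Rodrigues(p['rvec'])[0]; return K(p),r,np.asarray(p['tvec']).reshape(3)
    T=np.eye(4);T[:3,:3]=R.from_euler('xyz',obs['tcp_rot']).as_matrix();T[:3,3]=obs['tool_pos']
    M=np.linalg.inv(T@p['T_tool_cam']); return K(p),M[:3,:3],M[:3,3]
def atz(n,uv,z,obs=None):
    k,r,t=ext(n,obs); d=r.T@np.linalg.inv(k)@np.array([*uv,1.]); c=-r.T@t
    return c+d*(z-c[2])/d[2]
def proj(n,X,obs=None):
    k,r,t=ext(n,obs); q=k@(r@np.asarray(X,float)+t); return q[:2]/q[2]
E
python3 - <<'E'
from h import *
np.set_printoptions(precision=1,suppress=True)
c=lambda u,v:(u/6+190,v/6+220)
L=np.array([[55,125],[55,-55],[-55,-55],[-55,125]])
W=np.array([atz('top',c(*p),10)[:2] for p in [(98,140),(523,83),(553,342),(127,397)]])
print(W)
lc=L-L.mean(0);wc=W-W.mean(0)
U,S,V=np.linalg.svd(lc.T@wc);Rm=(U@V).T;yaw=np.arctan2(Rm[1,0],Rm[0,0]);print('yaw',yaw,'size',np.linalg.norm(np.roll(W,-1,0)-W,axis=1))
o=W.mean(0)-Rm@L.mean(0);print('ball xy',o,'post',o+Rm@[0,77],'res',(wc-lc@Rm.T))
print('post top/top',atz('top',c(180,244),108),'roll top', atz('top',c(183,244),98))
print('fin top', atz('top',c(371,211),134))
s=lambda u,v:(u/5.5+285,v/5.5+255)
print('scene post',atz('scene',s(285,280),108),'scene plate',[atz('scene',s(*p),10) for p in[(437,493),(175,540),(100,188)]])
print('scene fin top far/near',[atz('scene',s(*p),134) for p in[(205,92),(280,85)]])
for p in [(340,221),(400,222),(399,283),(338,282)]: print('tray rim',atz('top',p,12))
E
python3 - <<'E'
import cv2
a=cv2.imread("pics/a_top.png")
cv2.imwrite("pics/c_tray.png",cv2.resize(a[205:305,320:420],None,fx=6,fy=6,interpolation=cv2.INTER_CUBIC))
E
```

```text
[[565.7 312.4]
 [584.5 134.5]
 [476.4 124.5]
 [458.6 301.6]]
yaw 0.10105158982795018 size [178.8 108.6 178.1 107.7]
ball xy [524.8 183.4] post [517.1 260. ] res [[-1.2 -1. ]
 [-0.6  0.3]
 [ 0.7  1.3]
 [ 1.1 -0.6]]
post top/top [517.8 259.2 108. ] roll top [518.1 260.   98. ]
fin top [527.2 182.1 134. ]
scene post [517.7 269.2 108. ] scene plate [array([459.9, 309.9,  10. ]), array([567.4, 319.6,  10. ]), array([583.7, 139.6,  10. ])]
scene fin top far/near [array([540.5, 193.2, 134. ]), array([510.2, 192.9, 134. ])]
tray rim [612.1 -23.6  12. ]
tray rim [ 605.3 -173.3   12. ]
tray rim [ 453.5 -164.9   12. ]
tray rim [460.2 -13.9  12. ]
```

View pics/c_tray.png

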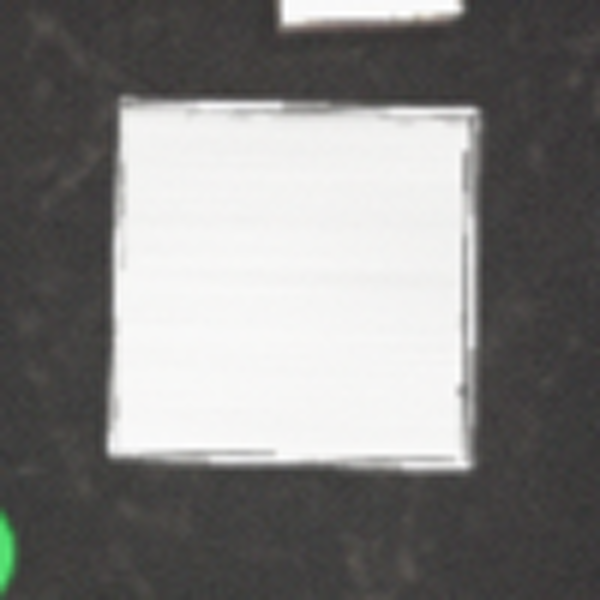

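```bash
python3 - <<'E'
from h import *
np.set_printoptions(precision=1,suppress=True)
o=status.get_obs()
for X in [(565.7,312.4,10),(567.4,319.6,10),(458.6,301.6,10),(459.9,309.9,10),(517.5,259.5,98)]: print(X,proj('wrist',X,o))
for p in [(339,298),(414,357)]: print(atz('wrist',p,10,o))
# gripper tip position seen in scene/top: 
T=R.from_euler('xyz',o['tcp_rot']).as_matrix()
for z in (0,): print(proj('top',o['tool_pos'],),proj('scene',o['tool_pos']))
print(ext('top')[1].T@-ext('top')[2], ext('scene')[1].T@-ext('scene')[2])
E
python3 - <<'E'
import cv2
a=cv2.imread("pics/a_wrist.png")
cv2.imwrite("pics/c_w.png",cv2.resize(a[280:400,180:460],None,fx=2.8,fy=2.8,interpolation=cv2.INTER_CUBIC))
E
```

```text
(565.7, 312.4, 10) [410.9 358.2]
(567.4, 319.6, 10) [417.  354.8]
(458.6, 301.6, 10) [330.5 300.9]
(459.9, 309.9, 10) [337.  296.1]
(517.5, 259.5, 98) [350.2 420.5]
[462.7 309.8  10. ]
[567.  315.6  10. ]
[128.1 335.8] [432.4 231.4]
[ 474.7   26.7 1274.5] [600.7 844.1 908.4]
```

View pics/c_w.png

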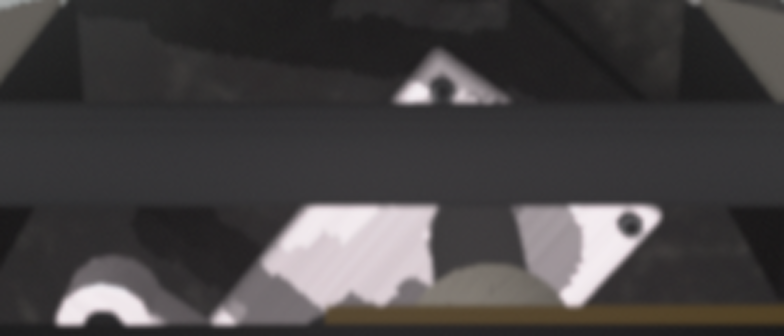

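```bash
cat >> h.py <<'E'
def off(target,obs=None):
    o=obs or status.get_obs(); return R.from_euler('xyz',o['tcp_rot']).as_matrix().T@(np.asarray(target)-o['tool_pos'])/1000
E
python3 -c "
from h import *
print(off((532,114,404)))"
```

```text
[-2.80198213e-01 -5.85058972e-02  2.54057436e-04]
```

>>> {"name": "play_rows", "arguments": {"commands": [{"offset": [-0.04, -0.0084, 0], "twist": 0}, {"offset": [-0.04, -0.0084, 0], "twist": 0}, {"offset": [-0.04, -0.0084, 0], "twist": 0}, {"offset": [-0.04, -0.0084, 0], "twist": 0}, {"offset": [-0.04, -0.0084, 0], "twist": 0}]}}

```text
time: 0.65
tool_pos: [489.9, 182.4, 404.5]
tcp_rot: [-3.141, -0.0, 2.323]
contact_force: [0.9, 1.5, 0.5]
grip_width: 91.9
```

>>> {"name": "play_rows", "arguments": {"commands": [{"offset": [-0.04, -0.0084, 0], "twist": 0}, {"offset": [-0.04, -0.0084, 0], "twist": 8}, {"offset": [0, 0, 0], "twist": 8}, {"offset": [0, 0, 0], "twist": 8}, {"offset": [0, 0, 0], "twist": 8}]}}

```text
time: 1.15
tool_pos: [531.9, 113.4, 404.3]
tcp_rot: [-3.141, -0.0, 1.757]
contact_force: [-0.2, -0.2, -0.6]
grip_width: 92.0
```

>>> {"name": "play_rows", "arguments": {"commands": [{"offset": [0, 0, 0], "twist": 5.3}, {"offset": [0, 0, 0], "twist": 0}, {"offset": [0, 0, 0], "twist": 0}]}}

```text
time: 1.45
tool_pos: [531.7, 114.0, 404.5]
tcp_rot: [-3.141, -0.0, 1.674]
contact_force: [0.3, -0.2, -0.6]
grip_width: 91.8
```

```bash
python3 - <<'E'
from h import *
o=status.get_obs(); print(o['time'],o['tool_pos'],o['tcp_rot'],o['joint_positions'])
im=viewer.capture('wrist'); cv2.imwrite('pics/d_wrist.png',im[:,:,::-1])
import pickle; pickle.dump(o,open('d.pkl','wb'))
E
```

```text
1.45 [531.68855766 113.98308722 404.53896153] [-3.14120263e+00 -5.78482654e-05  1.67438534e+00] [ 7.02040538e-02  3.76696942e-01  1.47237832e+00  4.65846862e-05
  1.29290913e+00 -3.33977571e-02]
```

View pics/d_wrist.png

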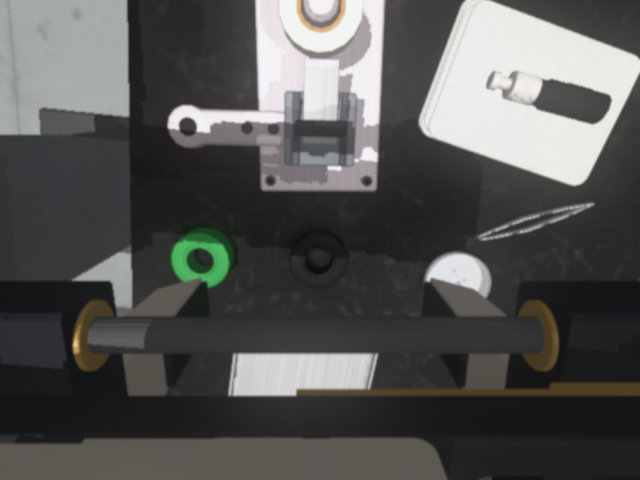

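The wrist view shows the cream roll on the post (321,5), the coupler and fin (322,129), the green decoy (203,257), the black decoy (318,258), and the tray at (305,375). I'll enlarge the mount.

```bash
python3 - <<'E'
import cv2
a=cv2.imread("pics/d_wrist.png")
cv2.imwrite("pics/d_c.png",cv2.resize(a[0:196,240:400],None,fx=3,fy=3,interpolation=cv2.INTER_CUBIC))
E
```

```text
(no output)
```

View pics/d_c.png

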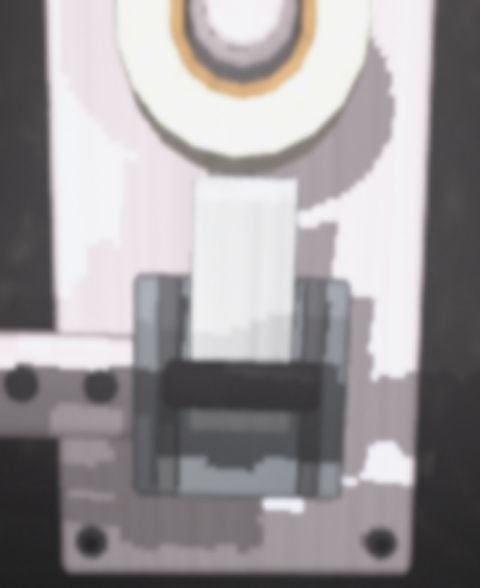

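```bash
python3 - <<'E'
from h import *
import pickle
np.set_printoptions(precision=1,suppress=True)
o=pickle.load(open('d.pkl','rb'))
c=lambda u,v:(u/3+240,v/3)
w=lambda u,v,z: atz('wrist',c(u,v),z,o)
A=w(65,573,10);B=w(412,573,10);d=(B-A)[:2];print('plate',A,B,np.linalg.norm(d),'yaw',np.arctan2(d[1],d[0]))
yaw=np.arctan2(d[1],d[0]);ex=np.array([np.cos(yaw),np.sin(yaw)]);ey=np.array([-ex[1],ex[0]])
ball=(A+B)[:2]/2+55*ey;print('ball',ball,'post',ball+77*ey)
print('fin',w(244,386,134),'ends',w(165,385,134),w(323,385,134))
print('roll edge',w(243,158,98),'L,R',w(117,8,98),w(371,8,98),'spindle top edge bottom',w(243,62,108),w(190,10,108),w(297,10,108))
print('coupler corners',[w(*p,86) for p in[(135,275),(350,280),(342,497),(134,495)]])
print('tray corners',atz('wrist',(230,393),12,o),atz('wrist',(375,393),12,o))
E
```

```text
plate [480. 128.  10.] [588.5 139.2  10. ] 109.11343507298456 yaw 0.10327135707677312
ball [528.6 188.3] post [520.6 264.9]
fin [528.5 187.9 134. ] ends [512.6 186.4 134. ] [544.4 189.7 134. ]
roll edge [523.5 236.7  98. ] L,R [493.5 263.3  98. ] [547.7 268.9  98. ] spindle top edge bottom [521.6 253.1 108. ] [509.7 261.7 108. ] [531.7 263.9 108. ]
coupler corners [array([500.8, 211.1,  86. ]), array([551.3, 215.2,  86. ]), array([555.9, 165. ,  86. ]), array([504.8, 160.2,  86. ])]
tray corners [461.1 -93.3  12. ] [616.8 -77.   12. ]
```

```bash
python3 -c "
from h import *
print(off((520.6,265,254)))"
```

```text
[0.15132255 0.00459331 0.15058237]
```

>>> {"name": "play_rows", "arguments": {"commands": [{"offset": [0.04, 0.0012, 0], "twist": 0}, {"offset": [0.04, 0.0012, 0], "twist": 0}, {"offset": [0.04, 0.0012, 0.01], "twist": 0}, {"offset": [0.0313, 0.001, 0.03], "twist": 0}, {"offset": [0, 0, 0.03], "twist": 0}]}}

```text
time: 2.0
tool_pos: [520.3, 268.6, 334.3]
tcp_rot: [3.139, -0.002, 1.678]
contact_force: [1.1, 0.4, -0.4]
grip_width: 91.8
```

>>> {"name": "play_rows", "arguments": {"commands": [{"offset": [0, 0, 0.02], "twist": 0}, {"offset": [0, 0, 0], "twist": 0}, {"offset": [0, 0, 0], "twist": 0}]}}

```text
time: 2.3
tool_pos: [521.3, 265.0, 315.2]
tcp_rot: [3.141, -0.0, 1.673]
contact_force: [0.2, -0.3, 0.4]
grip_width: 91.5
```

```bash
python3 - <<'E'
from h import *
o=status.get_obs(); print(o['time'],o['tool_pos'],o['tcp_rot'],off((520.6,265,254),o))
im=viewer.capture('wrist'); cv2.imwrite('pics/e_w.png',im[:,:,::-1])
im=viewer.capture('scene'); cv2.imwrite('pics/e_s.png',cv2.resize(im[200:370,260:440,::-1],None,fx=3.5,fy=3.5,interpolation=cv2.INTER_CUBIC))
E
```

```text
2.3 [521.27496371 265.04434436 315.17830521] [ 3.14142952e+00 -7.65867097e-05  1.67269551e+00] [ 1.98595022e-05 -6.85953343e-04  6.11781958e-02]
```

View pics/e_w.png

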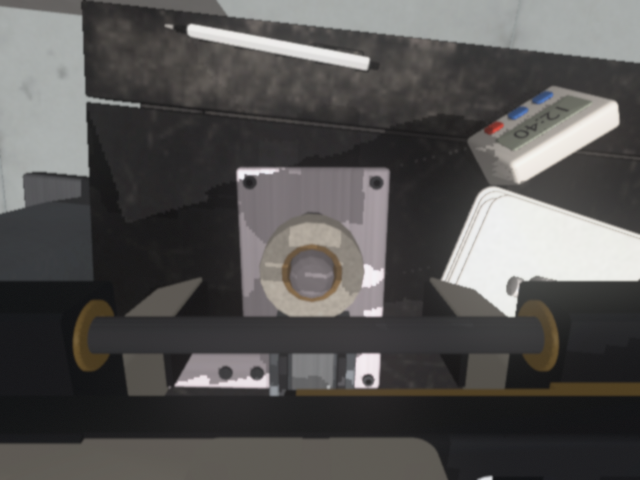

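View pics/e_s.png

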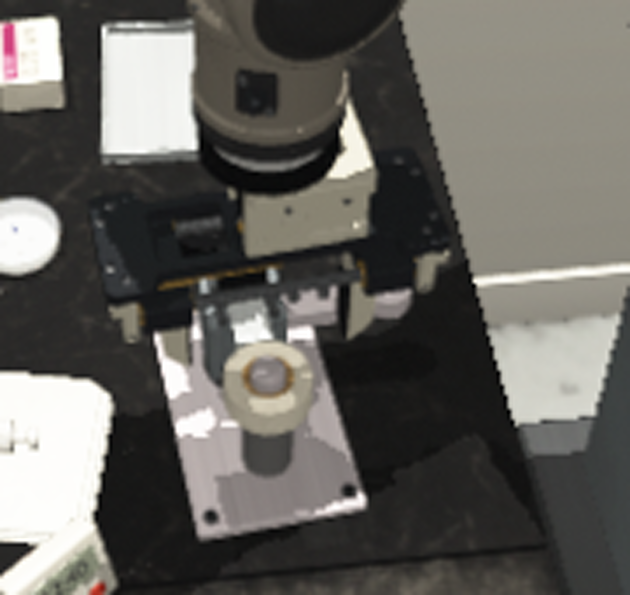

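```bash
python3 - <<'E'
from h import *
o=status.get_obs()
print(atz('wrist',(311.5,272),98,o),atz('wrist',(312.5,273),108,o),proj('wrist',(520.6,265,98),o))
for p in [(260,268),(363,268),(311,321)]: print(atz('wrist',p,98,o))
for p in [(238,168),(388,168),(379,387)]: print(atz('wrist',p,10,o))
E
```

```text
[521.04180342 265.35642024  98.        ] [521.32204617 268.37277039 108.        ] [310.59957779 272.55775258]
[493.90593488 264.86636607  98.        ]
[547.75883016 270.26747761  98.        ]
[523.53598215 237.2493952   98.        ]
[463.82577562 307.06609807  10.        ]
[569.86894101 317.76400451  10.        ]
[588.72195943 140.32791046  10.        ]
```

>>> {"name": "play_rows", "arguments": {"commands": [{"offset": [0, -0.0003, 0.025], "twist": 0}, {"offset": [0, 0, 0.02], "twist": 0}, {"offset": [0, 0, 0.01], "twist": 0}, {"offset": [0, 0, 0.006], "twist": 0}, {"offset": [0, 0, 0], "twist": 0}]}}

```text
time: 2.9
tool_pos: [521.0, 264.9, 254.0]
tcp_rot: [3.141, -0.0, 1.672]
contact_force: [0.7, 0.4, 0.5]
grip_width: 91.7
```

>>> {"name": "play_rows", "arguments": {"commands": [{"offset": [0, 0, 0], "twist": 0}, {"offset": [0, 0, 0], "twist": 0}, {"offset": [0, 0, 0], "twist": 0}, {"offset": [0, 0, 0], "twist": 0}, {"offset": [0, 0, 0], "twist": 0}], "jaw": 150}}

```text
time: 3.4
tool_pos: [520.7, 265.0, 253.9]
tcp_rot: [3.141, -0.0, 1.672]
contact_force: [-0.9, -0.3, 0.4]
grip_width: 56.8
```

>>> {"name": "play_rows", "arguments": {"commands": [{"offset": [0, 0, 0], "twist": 0}, {"offset": [0, 0, 0], "twist": 0}, {"offset": [0, 0, 0], "twist": 0}]}}

```text
time: 3.7
tool_pos: [520.7, 265.0, 253.9]
tcp_rot: [3.142, -0.0, 1.672]
contact_force: [-1.8, -0.3, 3.1]
grip_width: 54.2
```

>>> {"name": "play_rows", "arguments": {"commands": [{"offset": [0, 0, -0.004], "twist": 0}, {"offset": [0, 0, -0.008], "twist": 0}, {"offset": [0, 0, -0.012], "twist": 0}, {"offset": [0, 0, -0.012], "twist": 0}, {"offset": [0, 0, -0.012], "twist": 0}]}}

```text
time: 4.2
tool_pos: [520.9, 265.0, 303.3]
tcp_rot: [3.14, -0.0, 1.672]
contact_force: [-0.3, 0.4, -1.0]
grip_width: 54.2
```

>>> {"name": "play_rows", "arguments": {"commands": [{"offset": [0, 0, -0.02], "twist": 0}, {"offset": [0, 0, -0.022], "twist": 0}, {"offset": [0, 0, 0], "twist": 0}, {"offset": [0, 0, 0], "twist": 0}]}}

```text
time: 4.6
tool_pos: [520.6, 264.9, 344.2]
tcp_rot: [3.14, -0.0, 1.672]
contact_force: [-0.2, 0.1, -0.7]
grip_width: 54.5
```

```bash
python3 - <<'E'
from h import *
im=viewer.capture('wrist'); cv2.imwrite('pics/f_w.png',im[:,:,::-1])
im=viewer.capture('scene'); cv2.imwrite('pics/f_s.png',cv2.resize(im[200:370,260:440,::-1],None,fx=3.5,fy=3.5,interpolation=cv2.INTER_CUBIC))
E
```

```text
(no output)
```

View pics/f_s.png

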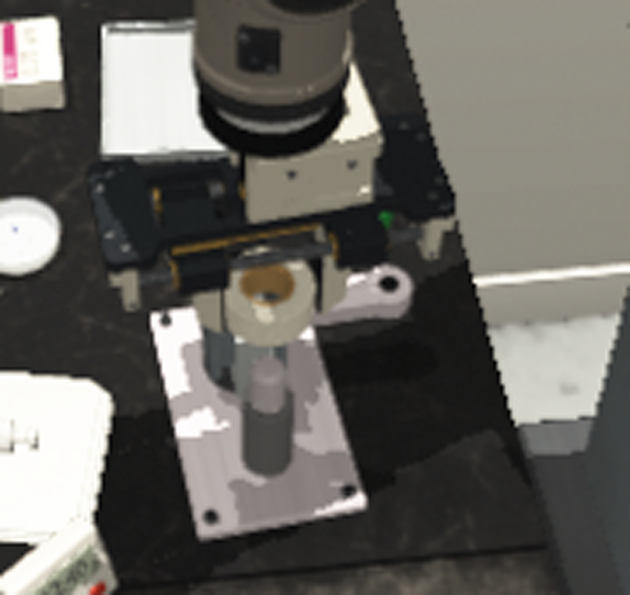

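View pics/f_w.png

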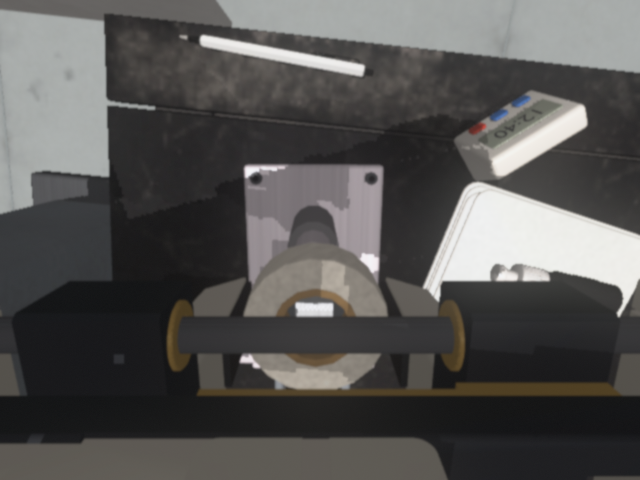

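The roll is held and clear of the spindle, and the coupler is undisturbed. Next is the move over to the tray.

```bash
python3 -c "
from h import *
print(off((537.5,-90,344)))"
```

```text
[-0.35474789 -0.01880435 -0.00101865]
```

>>> {"name": "play_rows", "arguments": {"commands": [{"offset": [-0.02, -0.001, 0], "twist": 0}, {"offset": [-0.035, -0.002, 0], "twist": 0}, {"offset": [-0.04, -0.002, 0], "twist": 0}, {"offset": [-0.04, -0.002, 0], "twist": 0}, {"offset": [-0.04, -0.002, 0], "twist": 0}]}}

```text
time: 5.2
tool_pos: [529.1, 88.5, 342.6]
tcp_rot: [-3.139, -0.0, 1.672]
contact_force: [0.7, 0.0, -0.9]
grip_width: 54.3
```

>>> {"name": "play_rows", "arguments": {"commands": [{"offset": [-0.04, -0.002, 0], "twist": 0}, {"offset": [-0.04, -0.002, 0], "twist": 0}, {"offset": [-0.04, -0.002, 0], "twist": 0}, {"offset": [-0.035, -0.002, 0], "twist": 0}, {"offset": [-0.0247, -0.0018, 0], "twist": 0}]}}

```text
time: 5.7
tool_pos: [537.5, -92.1, 342.5]
tcp_rot: [-3.14, -0.001, 1.67]
contact_force: [0.9, -0.4, -0.7]
grip_width: 54.5
```

>>> {"name": "play_rows", "arguments": {"commands": [{"offset": [0, 0, 0], "twist": 0}, {"offset": [0, 0, 0], "twist": 0}, {"offset": [0, 0, 0], "twist": 0}]}}

```text
time: 6.0
tool_pos: [537.7, -88.9, 343.1]
tcp_rot: [-3.14, -0.001, 1.673]
contact_force: [0.2, 0.2, -0.7]
grip_width: 54.7
```

```bash
python3 - <<'E'
from h import *
o=status.get_obs();print(o['tool_pos'],o['tcp_rot'])
im=viewer.capture('wrist'); cv2.imwrite('pics/g_w.png',im[:,:,::-1])
im=viewer.capture('scene'); cv2.imwrite('pics/g_s.png',cv2.resize(im[130:330,220:440,::-1],None,fx=3,fy=3,interpolation=cv2.INTER_CUBIC))
for z in (12,):
  for X in [(612+4,-23.6+4,12),(460.2+4,-13.9+4,12)]: print(proj('wrist',X,o))
E
```

```text
[537.6754267  -88.91455393 343.13476116] [-3.14047609e+00 -9.51136426e-04  1.67252799e+00]
[426.15210283 147.8467593 ]
[227.47561576 113.45428944]
```

View pics/g_s.png

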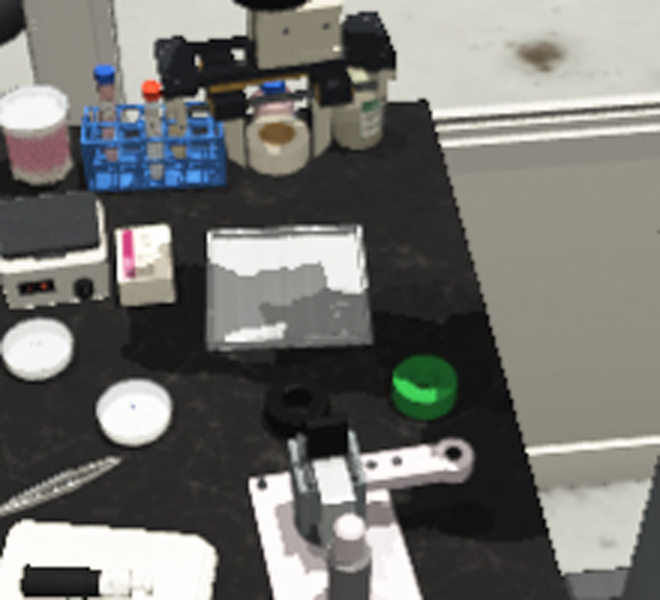

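View pics/g_w.png

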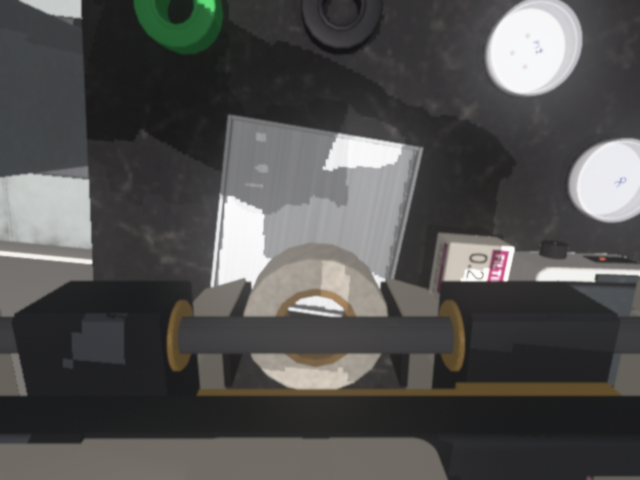

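```bash
python3 - <<'E'
from h import *
o=status.get_obs()
A=atz('wrist',(228,115),12,o);B=atz('wrist',(422,147),12,o);print(A,B,np.linalg.norm(A-B))
d=(B-A)[:2]/np.linalg.norm(B-A);n=np.array([d[1],-d[0]]);c=(A+B)[:2]/2+75*n;print(d,c,off((*c,190),o))
E
```

```text
[464.84653318 -10.93650637  12.        ] [613.11070205 -19.15819164  12.        ] 148.49195223779586
[ 0.99846602 -0.05536788] [534.82602628 -89.93230066] [-0.00099763 -0.00298942  0.15347475]
```

>>> {"name": "play_rows", "arguments": {"commands": [{"offset": [-0.001, -0.003, 0.02], "twist": 0}, {"offset": [0, 0, 0.035], "twist": 0}, {"offset": [0, 0, 0.04], "twist": 0}, {"offset": [0, 0, 0.03], "twist": 0}, {"offset": [0, 0, 0.018], "twist": 0}]}}

```text
time: 6.6
tool_pos: [534.3, -89.9, 198.3]
tcp_rot: [-3.139, -0.001, 1.673]
contact_force: [-0.1, -0.4, -0.1]
grip_width: 54.5
```

>>> {"name": "play_rows", "arguments": {"commands": [{"offset": [0, 0, 0.006], "twist": 0}, {"offset": [0, 0, 0.004], "twist": 0}, {"offset": [0, 0, 0.002], "twist": 0}, {"offset": [0, 0, 0], "twist": 0}, {"offset": [0, 0, 0], "twist": 0}]}}

```text
time: 7.1
tool_pos: [535.2, -91.1, 189.6]
tcp_rot: [3.14, 0.001, 1.672]
contact_force: [-0.7, -0.3, -1.2]
grip_width: 54.6
```

>>> {"name": "play_rows", "arguments": {"commands": [{"offset": [0, 0, 0.002], "twist": 0}, {"offset": [0, 0, 0.0015], "twist": 0}, {"offset": [0, 0, 0], "twist": 0}]}}

```text
time: 7.4
tool_pos: [534.9, -91.1, 185.2]
tcp_rot: [-3.142, -0.0, 1.672]
contact_force: [0.1, -0.2, -0.7]
grip_width: 54.3
```

>>> {"name": "play_rows", "arguments": {"commands": [{"offset": [0, 0, 0.001], "twist": 0}, {"offset": [0, 0, 0], "twist": 0}, {"offset": [0, 0, 0], "twist": 0}]}}

```text
time: 7.7
tool_pos: [534.9, -91.2, 184.2]
tcp_rot: [-3.142, -0.0, 1.672]
contact_force: [0.5, -0.1, -1.1]
grip_width: 54.4
```

>>> {"name": "play_rows", "arguments": {"commands": [{"offset": [0, 0, 0.001], "twist": 0}, {"offset": [0, 0, 0], "twist": 0}, {"offset": [0, 0, 0], "twist": 0}]}}

```text
time: 8.0
tool_pos: [534.9, -91.1, 183.2]
tcp_rot: [3.142, -0.0, 1.672]
contact_force: [0.2, -0.2, -0.1]
grip_width: 54.6
```

>>> {"name": "play_rows", "arguments": {"commands": [{"offset": [0, 0, 0.0007], "twist": 0}, {"offset": [0, 0, 0], "twist": 0}, {"offset": [0, 0, 0], "twist": 0}]}}

```text
time: 8.3
tool_pos: [535.0, -91.1, 182.9]
tcp_rot: [3.141, 0.0, 1.672]
contact_force: [-1.8, 0.5, 5.5]
grip_width: 54.3
```

```bash
python3 - <<'E'
from h import *
o=status.get_obs();print(o['contact_force'],o['tool_pos'])
im=viewer.capture('wrist'); cv2.imwrite('pics/i_w.png',im[:,:,::-1])
im=viewer.capture('scene'); cv2.imwrite('pics/i_s.png',cv2.resize(im[150:280,250:400,::-1],None,fx=4,fy=4,interpolation=cv2.INTER_CUBIC))
E
```

```text
[-1.83468092  0.47735084  5.52161988] [534.97539765 -91.13182674 182.87528597]
```

View pics/i_s.png

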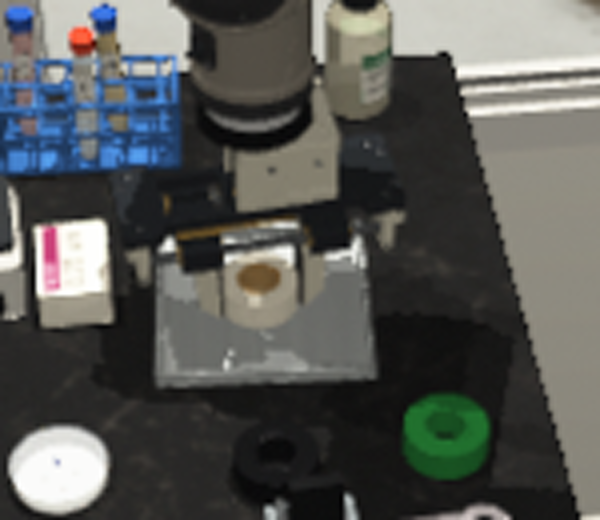

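Contact reads 5.5 N and the roll is flat in the tray. I'll release by opening part way.

>>> {"name": "play_rows", "arguments": {"commands": [{"offset": [0, 0, 0], "twist": 0}, {"offset": [0, 0, 0], "twist": 0}, {"offset": [0, 0, 0], "twist": 0}, {"offset": [0, 0, 0], "twist": 0}], "jaw": 55}}

```text
time: 8.8
tool_pos: [534.9, -91.1, 182.3]
tcp_rot: [-3.142, -0.0, 1.672]
contact_force: [-0.1, 0.3, 0.8]
grip_width: 71.8
```

>>> {"name": "play_rows", "arguments": {"commands": [{"offset": [0, 0, -0.008], "twist": 0}, {"offset": [0, 0, -0.015], "twist": 0}, {"offset": [0, 0, -0.03], "twist": 0}, {"offset": [0, 0, -0.04], "twist": 0}, {"offset": [0, 0, -0.04], "twist": 0}]}}

```text
time: 9.3
tool_pos: [534.7, -91.0, 317.2]
tcp_rot: [-3.141, -0.0, 1.672]
contact_force: [0.7, -0.1, -0.1]
grip_width: 71.8
```

>>> {"name": "play_rows", "arguments": {"commands": [{"offset": [0, 0, -0.04], "twist": 0}, {"offset": [0, 0, -0.02], "twist": 0}, {"offset": [0, 0, 0], "twist": 0}, {"offset": [0, 0, 0], "twist": 0}]}}

```text
time: 9.7
tool_pos: [534.6, -91.0, 375.7]
tcp_rot: [3.141, 0.0, 1.672]
contact_force: [-0.4, 0.9, -1.1]
grip_width: 72.0
```

```bash
python3 - <<'E'
from h import *
o=status.get_obs();print(o['joint_positions'],o['tool_pos'],o['tcp_rot'])
im=viewer.capture('wrist'); cv2.imwrite('pics/j_w.png',im[:,:,::-1])
im=viewer.capture('scene'); cv2.imwrite('pics/j_s.png',cv2.resize(im[170:360,220:400,::-1],None,fx=3,fy=3,interpolation=cv2.INTER_CUBIC))
E
```

```text
[-3.10008200e-01  3.97983429e-01  1.52264321e+00  7.24889566e-05
  1.22051112e+00 -4.11078497e-01] [534.63301713 -91.02827697 375.66962049] [3.14114845e+00 1.19347086e-04 1.67184174e+00]
```

View pics/j_s.png

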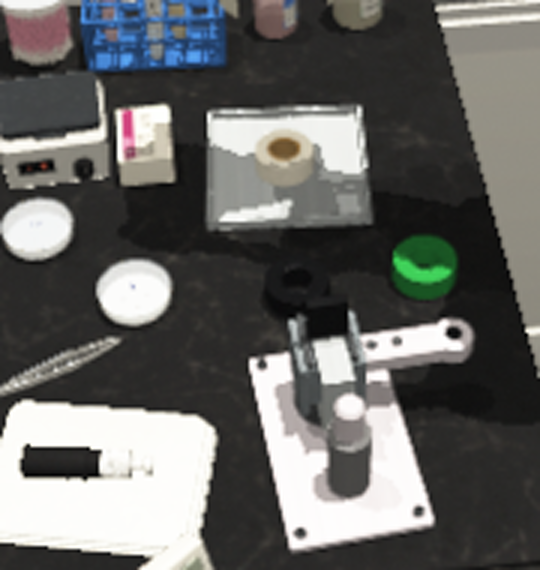

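View pics/j_w.png

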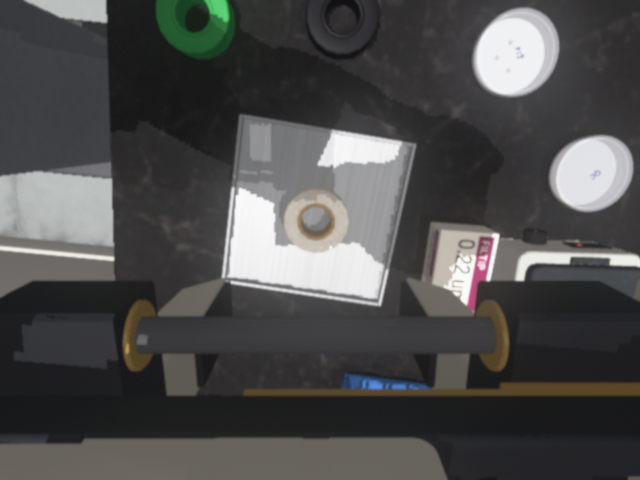

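The roll lies flat in the tray at wrist (316,220). Next is the fin, with the jaws turned along the mount's y.

```bash
python3 -c "
from h import *
print(off((598,195,360)))"
```

```text
[0.27816407 0.09197749 0.0143414 ]
```

>>> {"name": "play_rows", "arguments": {"commands": [{"offset": [0.03, 0.01, 0], "twist": 0}, {"offset": [0.042, 0.014, 0], "twist": 0}, {"offset": [0.042, 0.014, 0], "twist": 0}, {"offset": [0.042, 0.014, 0], "twist": 0}, {"offset": [0.042, 0.014, 0], "twist": 0}], "jaw": 130}}

```text
time: 10.3
tool_pos: [580.7, 114.2, 373.9]
tcp_rot: [-3.139, -0.0, 1.672]
contact_force: [0.6, -0.9, 0.2]
grip_width: 45.5
```

>>> {"name": "play_rows", "arguments": {"commands": [{"offset": [0.042, 0.014, 0.014], "twist": 0}, {"offset": [0.038, 0.012, 0], "twist": -6}, {"offset": [0, 0, 0], "twist": -8.4}, {"offset": [0, 0, 0], "twist": -8.4}, {"offset": [0, 0, 0], "twist": -8.4}]}}

```text
time: 10.8
tool_pos: [598.2, 195.3, 359.4]
tcp_rot: [-3.138, -0.002, 2.223]
contact_force: [-0.1, -0.2, 0.1]
grip_width: 45.3
```

>>> {"name": "play_rows", "arguments": {"commands": [{"offset": [0, 0, 0], "twist": -8.4}, {"offset": [0, 0, 0], "twist": -8.4}, {"offset": [0, 0, 0], "twist": -8.4}, {"offset": [0, 0, 0], "twist": -8.4}, {"offset": [0, 0, 0], "twist": -8.4}]}}

```text
time: 11.3
tool_pos: [598.3, 194.7, 359.6]
tcp_rot: [-3.14, -0.003, 2.955]
contact_force: [-0.6, 1.0, 0.4]
grip_width: 45.3
```

>>> {"name": "play_rows", "arguments": {"commands": [{"offset": [0, 0, 0], "twist": -8.4}, {"offset": [0, 0, 0], "twist": -8.4}, {"offset": [0, 0, 0], "twist": 0}, {"offset": [0, 0, 0], "twist": 0}]}}

```text
time: 11.7
tool_pos: [598.4, 194.7, 360.3]
tcp_rot: [-3.141, -0.002, -3.045]
contact_force: [-0.9, -0.3, 0.3]
grip_width: 44.7
```

```bash
python3 - <<'E'
from h import *
o=status.get_obs();print(o['joint_positions'],o['tool_pos'],o['tcp_rot'],o['grip_width'])
im=viewer.capture('wrist'); cv2.imwrite('pics/k_w.png',im[:,:,::-1])
E
```

```text
[ 1.92856446e-01  5.68846018e-01  1.28020390e+00  7.05801415e-05
  1.29460983e+00 -1.47493886e+00] [598.38240491 194.70709724 360.32573711] [-3.14146236e+00 -2.06409811e-03 -3.04461312e+00] 44.6971846764314
```

View pics/k_w.png

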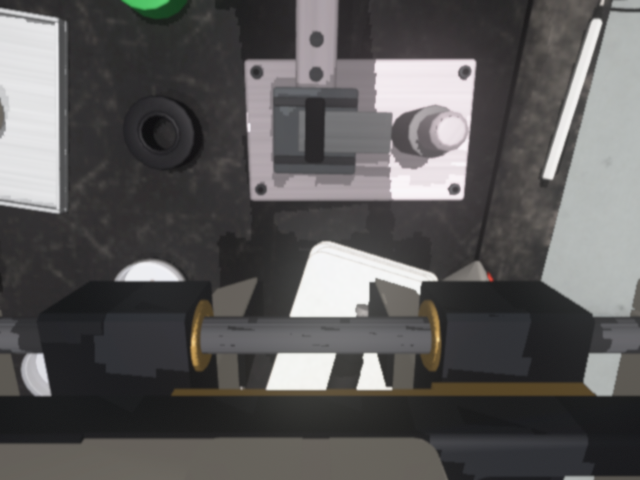

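```bash
python3 - <<'E'
import cv2
a=cv2.imread("pics/k_w.png")
cv2.imwrite("pics/k_c.png",cv2.resize(a[50:210,240:480],None,fx=3.3,fy=3.3,interpolation=cv2.INTER_CUBIC))
E
```

```text
(no output)
```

View pics/k_c.png

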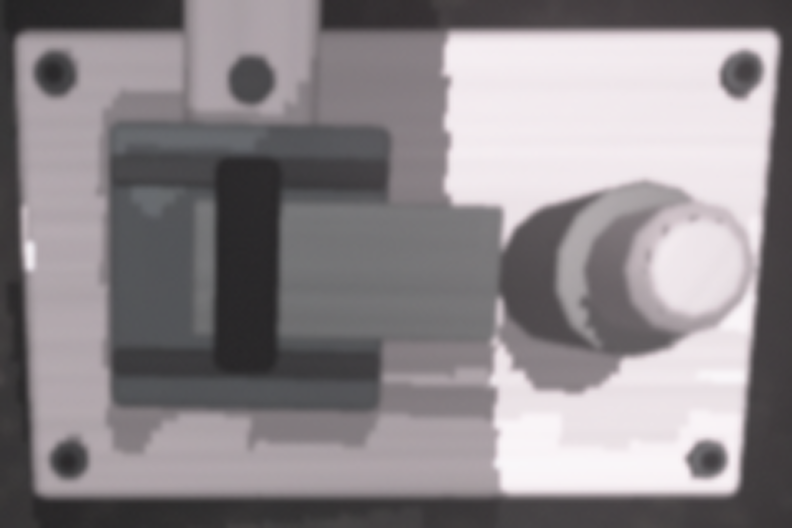

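```bash
python3 - <<'E'
from h import *
np.set_printoptions(precision=2,suppress=True)
o=status.get_obs()
c=lambda u,v:(u/3.3+240,v/3.3+50)
w=lambda u,v,z: atz('wrist',c(u,v),z,o)
print('fin',w(248,264,134),'L/R',w(215,264,134),w(280,264,134),'ends',w(248,159,134),w(248,373,134))
q=[w(14,30,10),w(780,30,10),w(738,497,10),w(35,497,10)];print('plate',q)
print('spindle',w(696,264,108))
ps=np.array(q)[:,:2];L=np.array([[-55,-55],[-55,125],[55,125],[55,-55]])
lc=L-L.mean(0);wc=ps-ps.mean(0);U,S,V=np.linalg.svd(lc.T@wc);Rm=(U@V).T;print(np.arctan2(Rm[1,0],Rm[0,0]),ps.mean(0)-Rm@L.mean(0))
E
```

```text
fin [527.79 188.61 134.  ] L/R [528.27 183.62 134.  ] [527.32 193.44 134.  ] ends [512.81 187.15 134.  ] [543.98 190.18 134.  ]
plate [array([479.06, 129.09,  10.  ]), array([461.81, 306.45,  10.  ]), array([570.65, 317.68,  10.  ]), array([587.93, 140.01,  10.  ])]
spindle [520.   264.72 108.  ]
0.09817793435370199 [528.29 188.47]
```

```bash
python3 -c "
from h import *
print(off((522.3,187.9,277)))"
```

```text
[0.07627117 0.00062363 0.08375129]
```

>>> {"name": "play_rows", "arguments": {"commands": [{"offset": [0.036, 0.0003, 0], "twist": 0}, {"offset": [0.03, 0.0003, 0], "twist": 0}, {"offset": [0.0103, 0, 0.0], "twist": -0.3}, {"offset": [0, 0, 0.01], "twist": 0}, {"offset": [0, 0, 0.015], "twist": 0}]}}

```text
time: 12.25
tool_pos: [523.5, 187.8, 336.9]
tcp_rot: [3.141, 0.004, -3.037]
contact_force: [-0.3, -0.5, -0.2]
grip_width: 44.6
```

>>> {"name": "play_rows", "arguments": {"commands": [{"offset": [0, 0, 0.02], "twist": 0}, {"offset": [0, 0, 0.02], "twist": 0}, {"offset": [0, 0, 0.01], "twist": 0}, {"offset": [0, 0, 0.008], "twist": 0}, {"offset": [0, 0, 0], "twist": 0}]}}

```text
time: 12.75
tool_pos: [522.8, 187.6, 277.5]
tcp_rot: [-3.141, -0.001, -3.036]
contact_force: [0.3, -0.4, 0.3]
grip_width: 45.0
```

>>> {"name": "play_rows", "arguments": {"commands": [{"offset": [0, 0, 0], "twist": 0}, {"offset": [0, 0, 0], "twist": 0}]}}

```text
time: 12.95
tool_pos: [522.8, 187.7, 279.4]
tcp_rot: [3.141, 0.002, -3.035]
contact_force: [-0.5, -0.0, -0.6]
grip_width: 45.0
```

```bash
python3 - <<'E'
from h import *
o=status.get_obs();print(o['joint_positions'],o['tool_pos'],o['tcp_rot'],off((522.3,187.9,277),o))
im=viewer.capture('wrist'); cv2.imwrite('pics/l_w.png',im[:,:,::-1])
im=viewer.capture('scene'); cv2.imwrite('pics/l_s.png',cv2.resize(im[200:360,260:440,::-1],None,fx=4,fy=3.6,interpolation=cv2.INTER_CUBIC))
E
```

```text
[ 2.06728214e-01  5.24517176e-01  1.60813777e+00  3.01205810e-05
  1.00711356e+00 -1.47020838e+00] [522.82929989 187.71582278 279.38157785] [ 3.14138411e+00  1.81237326e-03 -3.03546864e+00] [0.00051113 0.00023871 0.00238071]
```

View pics/l_s.png

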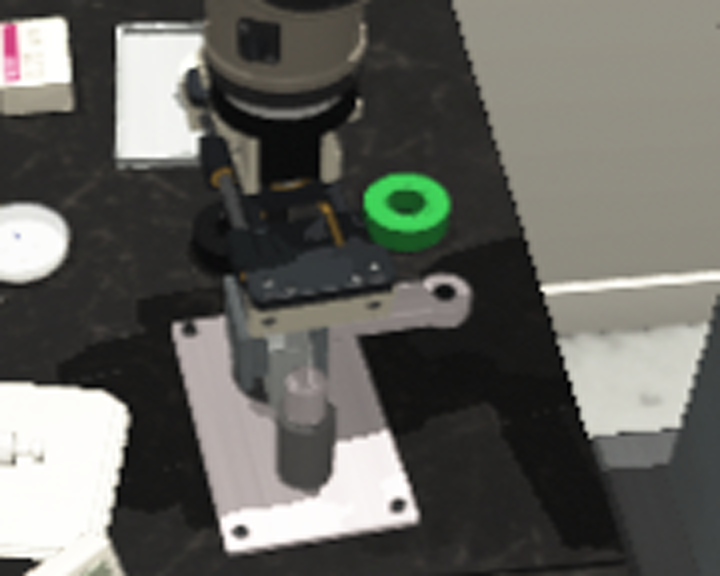

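View pics/l_w.png

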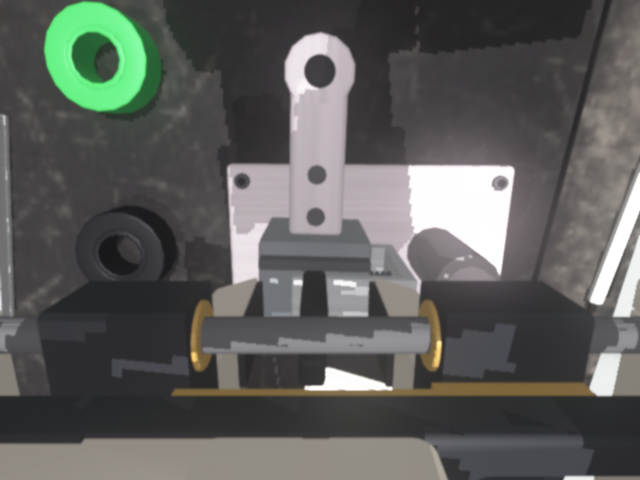

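The fin (314,300) sits centred between the pads. I'll lower another 2 mm and close.

>>> {"name": "play_rows", "arguments": {"commands": [{"offset": [0.0005, 0, 0.002], "twist": 0}, {"offset": [0, 0, 0], "twist": 0}]}}

```text
time: 13.25
tool_pos: [521.8, 187.6, 276.6]
tcp_rot: [3.142, 0.0, -3.035]
contact_force: [0.1, 0.3, -0.9]
grip_width: 45.3
```

>>> {"name": "play_rows", "arguments": {"commands": [{"offset": [0, 0, 0], "twist": 0}, {"offset": [0, 0, 0], "twist": 0}, {"offset": [0, 0, 0], "twist": 0}, {"offset": [0, 0, 0], "twist": 0}, {"offset": [0, 0, 0], "twist": 0}], "jaw": 255}}

```text
time: 13.75
tool_pos: [522.0, 187.6, 276.5]
tcp_rot: [-3.142, 0.0, -3.035]
contact_force: [0.1, -1.3, -2.4]
grip_width: 10.0
```

>>> {"name": "play_rows", "arguments": {"commands": [{"offset": [0, 0, 0], "twist": 0}, {"offset": [0, 0, 0], "twist": 0}, {"offset": [0, 0, 0], "twist": 0}]}}

```text
time: 14.05
tool_pos: [522.0, 187.6, 276.5]
tcp_rot: [-3.142, 0.0, -3.035]
contact_force: [0.7, -0.4, 0.0]
grip_width: 9.8
```

>>> {"name": "play_rows", "arguments": {"commands": [{"offset": [0, 0.003, 0], "twist": 0}, {"offset": [0, 0.003, 0], "twist": 0}, {"offset": [0, 0.003, 0], "twist": 0}, {"offset": [0, 0, 0], "twist": 0}, {"offset": [0, 0, 0], "twist": 0}]}}

```text
time: 14.55
tool_pos: [521.1, 196.2, 276.5]
tcp_rot: [-3.14, -0.0, -3.035]
contact_force: [1.2, -6.5, -0.4]
grip_width: 9.8
```

>>> {"name": "play_rows", "arguments": {"commands": [{"offset": [0, 0.002, 0], "twist": 0}, {"offset": [0, 0, 0], "twist": 0}, {"offset": [0, 0, 0], "twist": 0}]}}

```text
time: 14.85
tool_pos: [520.9, 198.0, 276.5]
tcp_rot: [-3.14, -0.0, -3.035]
contact_force: [0.8, -6.3, 0.5]
grip_width: 9.8
```

>>> {"name": "play_rows", "arguments": {"commands": [{"offset": [0, 0.0015, 0], "twist": 0}, {"offset": [0, 0, 0], "twist": 0}, {"offset": [0, 0, 0], "twist": 0}]}}

```text
time: 15.15
tool_pos: [520.8, 199.4, 276.4]
tcp_rot: [-3.14, -0.0, -3.035]
contact_force: [0.6, -7.0, -0.4]
grip_width: 9.6
```

>>> {"name": "play_rows", "arguments": {"commands": [{"offset": [0, 0.001, 0], "twist": 0}, {"offset": [0, 0, 0], "twist": 0}, {"offset": [0, 0, 0], "twist": 0}]}}

```text
time: 15.45
tool_pos: [520.7, 200.3, 276.5]
tcp_rot: [-3.139, -0.0, -3.035]
contact_force: [1.4, -7.5, -0.9]
grip_width: 9.8
```

>>> {"name": "play_rows", "arguments": {"commands": [{"offset": [0, 0.0008, 0], "twist": 0}, {"offset": [0, 0, 0], "twist": 0}, {"offset": [0, 0, 0], "twist": 0}]}}

```text
time: 15.75
tool_pos: [520.6, 201.1, 276.5]
tcp_rot: [-3.139, -0.0, -3.035]
contact_force: [1.2, -8.1, 0.0]
grip_width: 10.0
```

```bash
python3 - <<'E'
from h import *
o=status.get_obs();print(o['contact_force'],o['tool_pos'],o['moment'])
im=viewer.capture('wrist'); cv2.imwrite('pics/m_w.png',im[:,:,::-1])
E
```

```text
[ 1.16213232 -8.14895502  0.01953104] [520.61694015 201.06170221 276.45109966] [-1.57881388 -0.25333042 -0.00429459]
```

View pics/m_w.png

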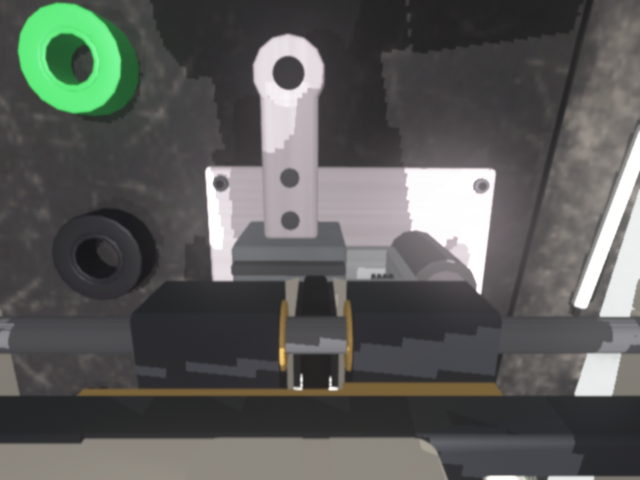

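The latch is at its stop: 13.5 mm pulled and about 8 N. Next I lift it straight up.

>>> {"name": "play_rows", "arguments": {"commands": [{"offset": [0, 0, -0.001], "twist": 0}, {"offset": [0, 0, -0.002], "twist": 0}, {"offset": [0, 0, -0.003], "twist": 0}, {"offset": [0, 0, 0], "twist": 0}]}}

```text
time: 16.2
tool_pos: [520.1, 201.0, 281.7]
tcp_rot: [-3.139, -0.003, -3.035]
contact_force: [-0.5, -7.6, -1.9]
grip_width: 9.7
```

>>> {"name": "play_rows", "arguments": {"commands": [{"offset": [0, 0, -0.003], "twist": 0}, {"offset": [0, 0, -0.003], "twist": 0}, {"offset": [0, 0, 0], "twist": 0}]}}

```text
time: 16.5
tool_pos: [520.0, 201.0, 287.7]
tcp_rot: [-3.139, -0.003, -3.035]
contact_force: [-1.1, -8.1, -2.7]
grip_width: 10.0
```

>>> {"name": "play_rows", "arguments": {"commands": [{"offset": [0, 0, -0.004], "twist": 0}, {"offset": [0, 0, -0.004], "twist": 0}, {"offset": [0, 0, -0.004], "twist": 0}, {"offset": [0, 0, -0.004], "twist": 0}, {"offset": [0, 0, 0], "twist": 0}]}}

```text
time: 17.0
tool_pos: [520.2, 201.0, 303.9]
tcp_rot: [-3.139, -0.003, -3.035]
contact_force: [-1.3, -8.0, -0.5]
grip_width: 10.1
```

```bash
python3 - <<'E'
from h import *
o=status.get_obs();print(o['contact_force'],o['tool_pos'],o['moment'])
im=viewer.capture('scene'); cv2.imwrite('pics/n_s.png',cv2.resize(im[200:360,260:440,::-1],None,fx=4,fy=3.6,interpolation=cv2.INTER_CUBIC))
E
```

```text
[-1.28186192 -7.97045796 -0.52028957] [520.16875654 200.95570579 303.87057374] [-1.80500663  0.18132046 -0.0713584 ]
```

View pics/n_s.png

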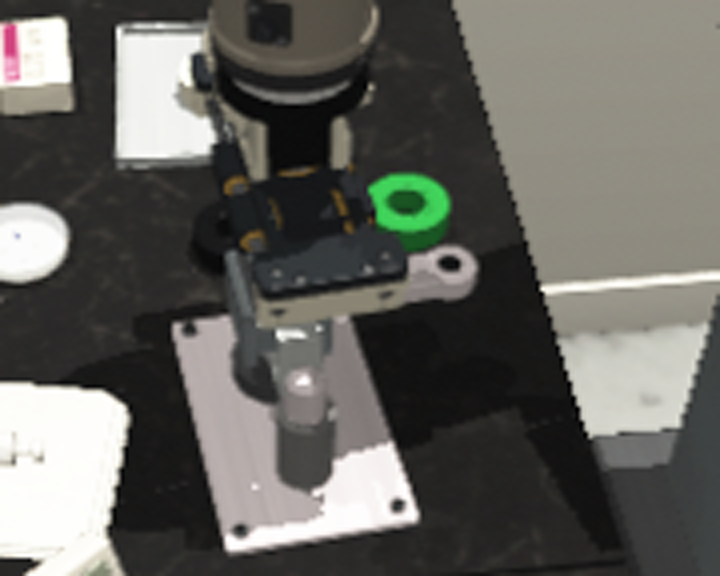

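>>> {"name": "play_rows", "arguments": {"commands": [{"offset": [0, 0, -0.004], "twist": 0}, {"offset": [0, 0, -0.004], "twist": 0}, {"offset": [0, 0, -0.004], "twist": 0}, {"offset": [0, 0, -0.004], "twist": 0}, {"offset": [0, 0, 0], "twist": 0}]}}

```text
time: 17.55
tool_pos: [520.4, 201.6, 321.2]
tcp_rot: [-3.141, 0.0, -3.035]
contact_force: [-2.2, -3.5, 6.9]
grip_width: 9.8
```

>>> {"name": "play_rows", "arguments": {"commands": [{"offset": [0, 0, -0.004], "twist": 0}, {"offset": [0, 0, -0.004], "twist": 0}, {"offset": [0, 0, -0.004], "twist": 0}, {"offset": [0, 0, -0.004], "twist": 0}, {"offset": [0, 0, 0], "twist": 0}]}}

```text
time: 18.05
tool_pos: [520.6, 202.0, 337.1]
tcp_rot: [3.141, 0.001, -3.035]
contact_force: [0.0, -0.2, -3.1]
grip_width: 9.6
```

>>> {"name": "play_rows", "arguments": {"commands": [{"offset": [0, 0, -0.008], "twist": 0}, {"offset": [0, 0, -0.008], "twist": 0}, {"offset": [0, 0, -0.008], "twist": 0}, {"offset": [0, 0, -0.006], "twist": 0}, {"offset": [0, 0, 0], "twist": 0}]}}

```text
time: 18.55
tool_pos: [520.6, 201.8, 367.9]
tcp_rot: [3.141, 0.002, -3.035]
contact_force: [-0.4, -0.6, -3.4]
grip_width: 9.6
```

```bash
python3 - <<'E'
from h import *
o=status.get_obs();print(o['contact_force'],o['tool_pos'],o['moment'])
im=viewer.capture('scene'); cv2.imwrite('pics/o_s.png',cv2.resize(im[200:360,260:440,::-1],None,fx=4,fy=3.6,interpolation=cv2.INTER_CUBIC))
im=viewer.capture('wrist'); cv2.imwrite('pics/o_w.png',im[:,:,::-1])
E
```

```text
[-0.43243462 -0.59955703 -3.3673023 ] [520.63660894 201.8465591  367.86305665] [ 0.04902066 -0.04009158 -0.01464374]
```

View pics/o_s.png

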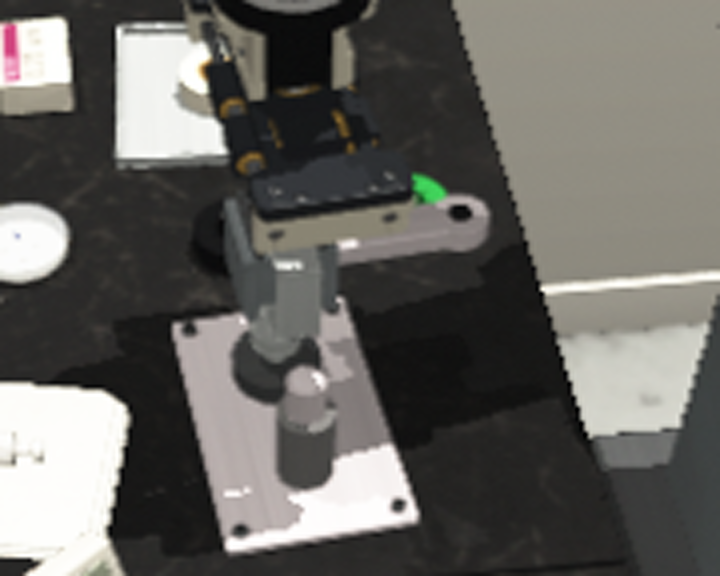

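View pics/o_w.png

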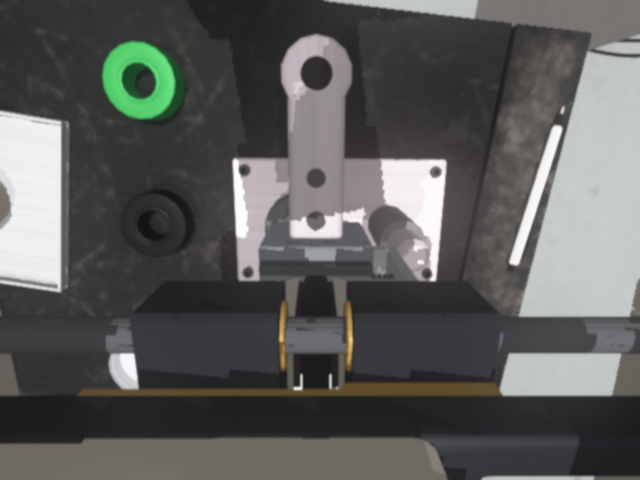

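```bash
python3 -c "
from h import *
print(off((522,187.7,376.5)))"
```

```text
[-0.00012756 -0.01417239 -0.00985959]
```

>>> {"name": "play_rows", "arguments": {"commands": [{"offset": [0, -0.004, -0.005], "twist": 0}, {"offset": [0, -0.004, -0.0046], "twist": 0}, {"offset": [0, -0.004, 0], "twist": 0}, {"offset": [0, -0.0022, 0], "twist": 0}, {"offset": [0, 0, 0], "twist": 0}]}}

```text
time: 19.15
tool_pos: [522.0, 187.2, 376.0]
tcp_rot: [-3.142, -0.0, -3.036]
contact_force: [-0.7, 0.4, -3.5]
grip_width: 9.6
```

>>> {"name": "play_rows", "arguments": {"commands": [{"offset": [0, 0, 0], "twist": 0}, {"offset": [0, 0, 0], "twist": 0}, {"offset": [0, 0, 0], "twist": 0}, {"offset": [0, 0, 0], "twist": 0}, {"offset": [0, 0, 0], "twist": 0}]}}

```text
time: 19.65
tool_pos: [521.9, 187.8, 376.1]
tcp_rot: [3.142, 0.0, -3.035]
contact_force: [-0.1, 0.2, -4.3]
grip_width: 9.6
```

```bash
python3 - <<'E'
from h import *
np.set_printoptions(precision=3,suppress=True)
o=status.get_obs();print(o['time'],o['contact_force'],o['tool_pos'],o['moment'],abs(o['dq']).max(),o['grip_width'])
# expected stub hole (local -103?,top z) check via wrist
im=viewer.capture('scene'); cv2.imwrite('pics/p_s.png',cv2.resize(im[150:360,230:440,::-1],None,fx=2.8,fy=2.8,interpolation=cv2.INTER_CUBIC))
im=viewer.capture('wrist'); cv2.imwrite('pics/p_w.png',im[:,:,::-1])
im=viewer.capture('top'); cv2.imwrite('pics/p_t.png',im[:,:,::-1])
E
```

```text
19.65 [-0.146  0.246 -4.325] [521.94  187.767 376.136] [ 0.064 -0.022 -0.015] 0.0019570583131955726 9.586797393834015
```

View pics/p_s.png

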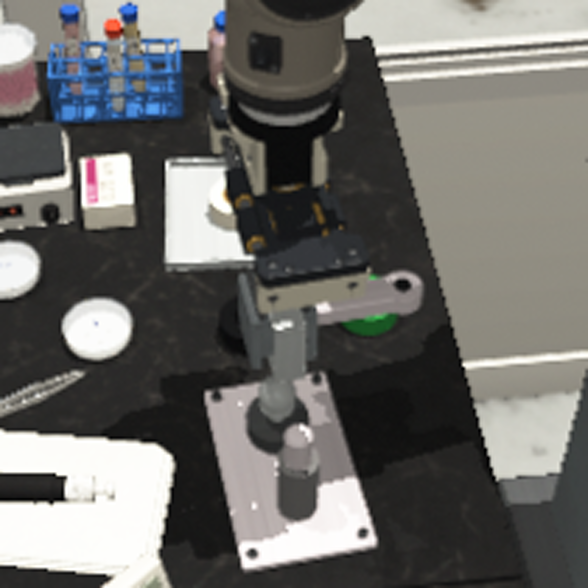

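View pics/p_w.png

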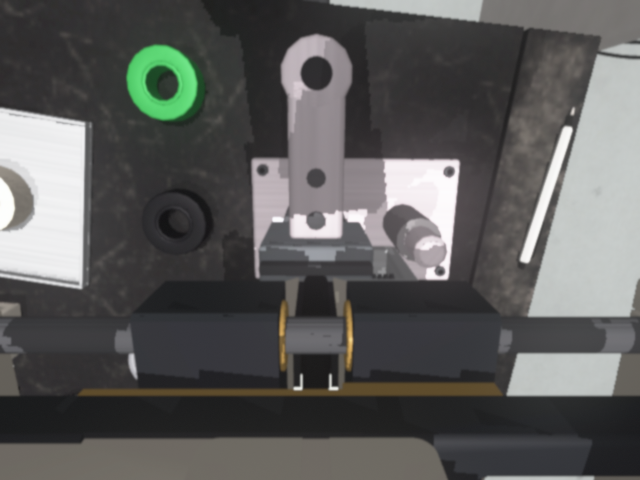

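View pics/p_t.png

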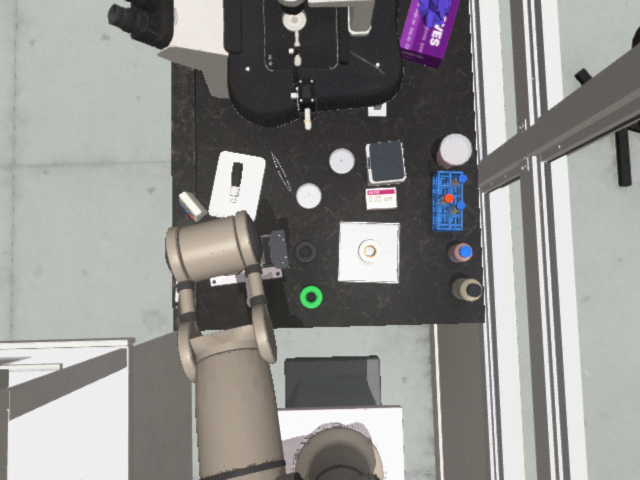

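```bash
python3 -c "
from plant import ticket
print(ticket.close_job())"
```

```text
the job is handed in; nothing more can be done
None
```

The job is done and handed in at about 20 s on the robot's clock, under the 48 s limit.

**What I did**
- **Roll:** I slid it straight up off the post and lowered it into the steel tray. It touched the tray floor at 5.5 N before I opened the jaws, so it was not dropped.
- **Latch:** I gripped the fin and pulled it 13.5 mm towards the post, until the force reached about 8 N at the stop.
- **Coupler:** I lifted it off the ball while holding the latch. Once it came free, the spring drew it sideways as expected, so I moved it back over the ball and left it held there.

**Last checks**
- **Height and position:** the gripper is 99.6 mm above its grasp height and within 0.3 mm sideways of where it first gripped the fin.
- **Grip:** the arm is still, the jaws are 9.6 mm apart on the fin, and the load is about 4 N.
- **Level:** in the wrist picture the arm stub shows no droop, sitting on the same pixel row as before the lift. I did not measure the tilt any other way.
- **Bench:** in the top picture the roll is flat in the middle of the tray, and the black and green look-alikes and the other things are where they started.

**What disagreed**
- The top and scene cameras disagreed with the wrist camera by about 4–5 mm, in opposite directions. I used the close-range wrist measurements.
- As the coupler came off the ball at about 44 mm of lift, the wrist briefly felt a 7 N upward push. This was well within limits.

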